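# Serve a bread roll with the tongs: hold it over the tray

## Robot

A 7-joint arm with a two-finger parallel gripper is mounted at the origin on a cart in front of the work surface, level with it; the furniture and walls round the work are solid. World frame = base frame: x ahead of the robot, y to its left, z up, the work surface at z = 0. Lengths are in m, angles in rad, forces in N, time in s.
With the tool pointing down it reaches from about 0.4 to 0.875 m from the base axis. Payload 19.3 kg.
Tool frame: the origin (TCP) lies on the mounting face of the last link; the fingertips stand 173 mm ahead of it and the grasp point (between the pads) lies 155 mm ahead of it; z points along the fingers, y is the line along which they close (so a half turn about z gives the same grasp; the last joint's range is limited). The gripper opens to 85 mm and grips with 20 to 120 N. Pads are 22 mm wide; open, the fingers measure 114 mm over their backs; the gripper's body (76 mm by 85 mm) begins 54 mm behind the grasp point. The pads swing forward as they close: fully open they stand 13 mm farther back than shut.
Start: joints at [-1.258, 0.521, -0.036, 1.599, 0.021, 1.021, -0.113], TCP at [0.233, 0.58, 0.405] pointing down, gripper open.
Joint ranges: [-2.91, 2.91], [-0.3, 2.13], [-1.5, 1.42], [0.17, 2.43], [-1.26, 4.41], [0.16, 1.93], [-2.52, 2.52]. Speed limits (rad/s): [1.89, 1.89, 2.39, 2.39, 3.01, 3.01, 3.01].

## Interface

Orientations are given as [roll, pitch, yaw] about the fixed x, y, z axes, in that order (R = Rz(yaw) Ry(pitch) Rx(roll)).
In Python, from workcell import bot, vision gives the robot as it stands.
- The arm moves only by the shell command python3 -m creep 'ROWS' [FORCE]. ROWS is JSON, a list that holds one entry, the list of rows, each a list of 7 numbers: the opening, from -1 (shut) to 1 (fully open), then the shift along the tool's x, y, z in cm, then the turn, a rotation vector about the tool's x, y, z in rad. In form: [[[grip, tx, ty, tz, rx, ry, rz], ...]]. A call has 1 to 12 rows; each row shifts and turns the commanded pose from where the row before left it, along the tool's axes as they then stand; what a row does not reach is not made up. A row lasts 1/8 s, in which the tool goes at most 62.5 mm and 10.7 degrees, less where a joint would pass 70% of its speed; a pose out of reach is approached as far as the arm can. A call with a gripper value outside its range is refused whole. The fingers move at their own pace and stop on an object; FORCE is the grip in N (left out, the last holds). Time passes only in rows, so rows that do not move let the fingers close. It gives the time, the measured TCP pose, the force, the opening and the grip force at its end, in the units of the state.
- bot.observe(): the state, without advancing time (a new reading comes with each control period).
- vision.grab_frame(name): name is "scene" or "side" or "wrist"; returns a dict with "image" (400x640x3 uint8, blue, green, red), "depth" (400x640 float32, m along the optical axis (not along the pixel's ray), 0 where there is no reading), "fovy" (degrees; the focal length in pixels is half the picture's height over the tangent of half this angle, whatever the lens; pixels are square), "cx", "cy" (the principal point, pixels), "k1" (the pictures are not rectified: a ray, as slopes to the right and down, at radius r is drawn at 1 + k1 r^2 times it, then the intrinsics apply), "cam_to_world" (4x4, takes a point from camera to world coordinates); the wrist camera has in their place "tool_from_camera" (4x4, takes a point from camera to tool coordinates, whose origin is the TCP and whose axes are the flange's). Camera axes: x right, y down, z forward; pixel columns grow to the right and rows downward; lengths in m; the calibration is good to about 2 mm. A picture is of the moment at which its call begins: read the wrist's pose just before it.
- bot.job_done(): hands the job in; it is judged then, once.
The state is a dict: "clock": time; "qpos": joint angles; "qd": joint speeds; "joint_efforts": joint torques, N m; "position": TCP position; "tool_rot": TCP orientation; "force": force on the tool from outside, world axes, zero at the start; "moment": the same for the moment, N m; "grip_width": finger opening in m; "finger_force": force on a finger pad.
Only numpy, scipy, OpenCV 4.12 (cv2) and the standard library are available. Lean on these libraries where they do the work, as an engineer would, in place of code of your own. Each camera call takes 0.05 s, during which the arm holds its last target. There are 200 camera calls.

## Task

Pick up the kitchen tongs, close their jaws on the bread roll lying on the wooden chopping board, and carry it over the middle of the white oval tray. Finish while still holding it there in the tongs, at least 10 cm above the tray: do not put it down or let go. The robot's fingers must not touch the roll, and everything else stays where it is.

Things in the scene. Friction and masses are not known exactly. Their poses are not given: they have to be found in the camera images.
- tongs: Steel spring tongs with black silicone grips lying on their side, 255 mm long, 26 mm tall. Origin: underside, midway between the black grips, the place to take them from above; x points to the jaws, y across (closing direction), z up. Hinge pin at x = -110 mm, end loop to -143 mm, jaws centred at x = +90 mm, jaw ends at +112 mm. Mass 0.11 kg, balanced near the origin.
- jaws (a point): Point midway between the jaws, 90 mm ahead of tongs and 13 mm above the tongs' underside; same axes. Left alone the tongs are open: 53 mm wide over the grips, 82 mm between the jaw faces at their narrowest. Each 1 mm squeezed from the width over the grips takes about 1.8 mm from the jaw gap.
- tong_l: The tongs' arm on their +y side; origin at the hinge pin. Its black grip is 64 mm long and 26 mm tall, its outer face 26 mm from the middle plane when open. A spring opens the arms (about 8 N at the grips to start, 10 N when closed on the roll): squeezed to 48 mm over the grips, the tongs can be lifted with the jaws still open; let out, they reopen.
- tong_r: The tongs' arm on their -y side, mirror image of the other; both move alike. Its jaw, like the other, is a shallow V, 44 mm long and 26 mm tall. The jaws meet the roll when the width over the grips is about 25 mm; squeeze on from there with 40 N or so to hold it.
- roll: Crusty brown round bread roll with a pale cross cut in its top, firm, 48 mm in diameter (upright sides from 10 to 28 mm height), 42 mm high, about 50 g; origin at the centre of its underside, z up. It stands on the half of the chopping board nearer the robot.
- board: Wooden chopping board, 290 mm by 200 mm, 22 mm thick, flat on the worktop; its long side is its own y axis and runs roughly away from the robot. Origin at the centre of its underside. Stands on the glass hob left of the tongs (hob 2.5 mm above the counter; a microwave hangs over it beyond x = 0.54 m, its underside 0.45 m up) or on the counter right of them.
- tray: White oval ceramic tray, 305 mm by 181 mm, rim 28 mm high, long side (its x axis) roughly away from the robot. Origin at the centre of its underside. Empty; stands in the other of the two places, hob or counter.
- mug: Bystander, leave alone: white mug with a handle. Origin at the centre of its underside.
- timer: Bystander, leave alone: round white kitchen timer, 65 mm wide and 39 mm high. Origin at the centre of its underside.
- honey: Bystander, leave alone: small honey jar with a dark lid, 75 mm high. Origin at the centre of its underside.
- salt: Bystander, leave alone: salt shaker, 90 mm high. Origin at the centre of its underside.
- pepper: Bystander, leave alone: dark wooden pepper mill, 190 mm high. Origin at the centre of its underside.

How it is judged:
On the way, in this order (a step that is already met when the one before it is completed fails the run):
1. the tongs are picked up by the gripper, the roll still on the board (height (world z) of tongs above 0.02 m and contact force between the fingers and tongs above 1 N and distance of roll from where it was at the start of the episode below 0.03 m), for 0.2 s.
2. the roll is held between both jaws and lifted clear of the board (contact force between each of tong_l, tong_r and roll above 0.3 N and contact force between the fingers and tongs above 1 N and height (world z) of roll above 0.05 m), for 0.2 s.
At the end, for the whole second after the job is handed in: The roll is gripped between both jaws of the tongs (over 0.3 N each), the tongs are gripped by the fingers (over 1 N), the roll's underside is more than 0.10 m above the worktop, within 60 mm horizontally of the tray's centre, at rest, touching neither fingers, tray nor board (contact force between each of tong_l, tong_r and roll above 0.3 N and contact force between the fingers and tongs above 1 N and height (world z) of roll above 0.1 m and horizontal distance between roll and tray below 0.06 m and contact force between the fingers and roll below 0.1 N and contact force between roll and tray below 0.05 N and contact force between roll and board below 0.05 N and linear speed of roll below 0.05 m/s); the arm keeps its last pose, push and grip.
It fails at once if the fingers touch the roll (contact force between the fingers and roll above 0.5 N).
It fails at once if the roll falls off the board or is dropped onto the worktop (height (world z) of roll below 0.012 m).
It fails at once if the roll is dropped into or set on the tray (contact force between roll and tray above 0.2 N).
It fails at once if the board or the tray is pushed away by more than 30 mm (distance of any of board, tray from where it was at the start of the episode above 0.03 m).
It fails at once if a bystander is shifted by more than 30 mm or knocked over (distance of any of mug, timer, honey, salt, pepper from where it was at the start of the episode above 0.03 m or angle between any of mug, timer, honey, salt, pepper's own z axis and vertical above 0.5 rad).
It also fails if it takes over 53 s, if anything falls off the work surface, if the arm or the gripper's body presses on something with over 40 N, if the wrist force passes 120 N, or if a joint passes its speed limit or range.

## Working session

There is one attempt and no reset: what is moved stays moved. The work goes in short steps, Python scripts to look and compute and a shell command to move; the robot and the scene stay as the last step left them, time stands still between calls to the robot, and variables do not carry over. Pictures are saved under pics/ and viewed, at most 10 in all, crops included, and the job is handed in when it is done.

```bash
mkdir -p pics; ls; cat > h.py <<'E'
import numpy as np, cv2
from workcell import bot, vision
from scipy.spatial.transform import Rotation as R
def T():
    s=bot.observe(); M=np.eye(4); M[:3,:3]=R.from_euler('xyz',s["tool_rot"]).as_matrix(); M[:3,3]=s["position"]; return M
def grab(n):
    M=T(); f=vision.grab_frame(n)
    f["M"]=f["cam_to_world"] if "cam_to_world" in f else M@f["tool_from_camera"]
    f["M"]=np.array(f["M"]); h=f["image"].shape[0]; fl=h/2/np.tan(np.radians(f["fovy"])/2)
    f["K"]=np.array([[fl,0,f["cx"]],[0,fl,f["cy"]],[0,0,1.]]); f["D"]=np.array([f["k1"],0,0,0.]); return f
def rays(f,uv):
    p=cv2.undistortPoints(np.array(uv,float).reshape(-1,1,2),f["K"],f["D"]).reshape(-1,2)
    return np.c_[p,np.ones(len(p))]
def onplane(f,uv,z):
    d=rays(f,uv)@f["M"][:3,:3].T; o=f["M"][:3,3]; return o+d*((z-o[2])/d[:,2])[:,None]
def cloud(f):
    h,w=f["depth"].shape; v,u=np.mgrid[:h,:w]; r=rays(f,np.c_[u.ravel(),v.ravel()])
    P=r*f["depth"].ravel()[:,None]; return (P@f["M"][:3,:3].T+f["M"][:3,3]).reshape(h,w,3)
E
python3 - <<'E'
from h import *
print(bot.observe())
for n in("scene","side","wrist"):
    f=grab(n); cv2.imwrite(f"pics/{n}0.png",f["image"]); print(n,f["M"].round(3).tolist(),f["fovy"],f["k1"])
    np.savez(f"{n}0.npz",**f)
a=[cv2.imread(f"pics/{n}0.png") for n in("scene","side")]
E
```

```text
pics
{'clock': 0.0, 'qpos': array([-1.25819746,  0.5220129 , -0.03631337,  1.60000062,  0.0211812 ,
        1.02110833, -0.11281005]), 'qd': array([-0.00069833, -0.00052158,  0.00133998,  0.00134207,  0.00030116,
       -0.00062572, -0.00119257]), 'joint_efforts': array([-1.48407522e-03, -9.27104545e+01,  1.97970517e+00, -3.69918001e+01,
        1.79836352e-02,  8.22145696e-03, -6.32537376e-05]), 'position': array([0.23342163, 0.57962267, 0.40412911]), 'tool_rot': array([-3.14045009e+00,  7.31955162e-05,  2.75875167e+00]), 'force': array([-0.73875271,  0.92086119, -0.28685264]), 'moment': array([-0.00104497,  0.037194  , -0.03922154]), 'finger_force': 0.0, 'grip_width': 0.0856254661984784}
scene [[0.015, -0.645, 0.764, -0.69], [-1.0, -0.019, 0.004, -0.026], [0.012, -0.764, -0.645, 1.115], [0.0, 0.0, 0.0, 1.0]] 45.097327326458434 -0.13773361698019104
side [[-0.951, -0.14, 0.277, 0.177], [-0.31, 0.461, -0.832, 1.084], [-0.011, -0.877, -0.481, 0.696], [0.0, 0.0, 0.0, 1.0]] 50.125511717904864 -0.03956435137931108
wrist [[0.373, 0.884, 0.283, 0.16], [0.928, -0.355, -0.115, 0.608], [-0.001, 0.305, -0.952, 0.373], [0.0, 0.0, 0.0, 1.0]] 59.53085013898519 -0.05679304613747016
```

View pics/scene0.png

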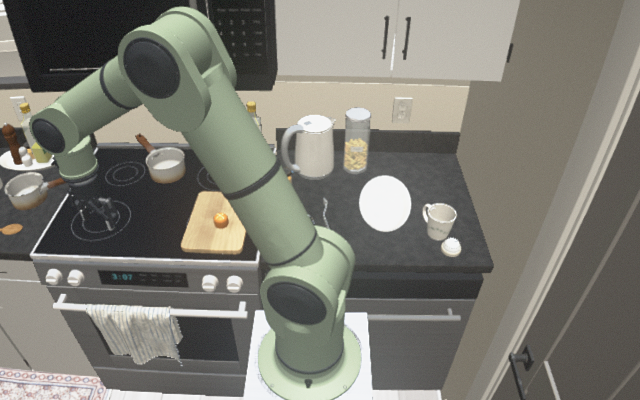

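View pics/side0.png

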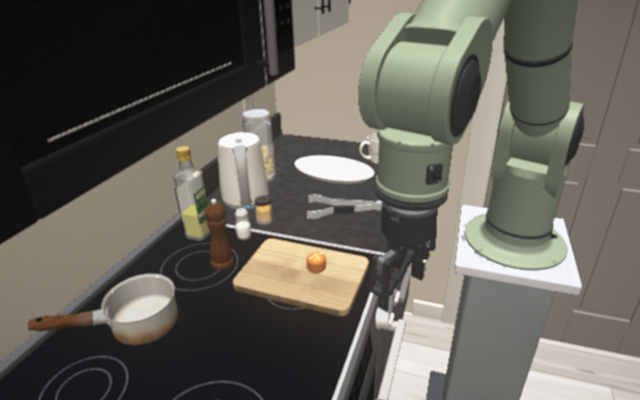

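The scene view shows the board at (215,222) with the roll at (221,220), and the tray at (385,203). The mug is at (438,222) and the timer at (452,247). The arm mostly hides the tongs, with one jaw tip visible at (324,210). In the side view the tongs are at (308–385, 195–217) with the jaws pointing to +x, and the pepper mill, salt and honey stand at (220,235), (243,222) and (263,208).

```bash
python3 - <<'E'
from h import *
for n in("scene","side"):
    f=dict(np.load(f"{n}0.npz")); C=cloud(f); hsv=cv2.cvtColor(f["image"],cv2.COLOR_BGR2HSV)
    np.save(f"{n}C.npy",C)
    def rep(name,m,box,k=1):
        b=np.zeros(m.shape,bool); b[box[1]:box[3],box[0]:box[2]]=1; m=m&b&(f["depth"]>0)
        P=C[m]; 
        if len(P)<5: print(n,name,len(P)); return
        print(n,name,len(P),"lo",np.percentile(P,3,0).round(3),"hi",np.percentile(P,97,0).round(3),"med",np.median(P,0).round(3)); 
        r=cv2.minAreaRect((P[:,:2]*1000).astype(np.float32)); print("   rect",np.round(r[0],1),np.round(r[1],1),round(r[2],1))
    H,S,V=cv2.split(hsv)
    z=C[...,2]
    wood=(H>8)&(H<30)&(S>50)&(V>120)&(z>.012)&(z<.035)
    roll=(H<20)&(S>120)&(V>100)&(z>.035)&(z<.09)
    tray=(S<40)&(V>150)&(z<.05)&(z>.005)
    steel=(z>.008)&(z<.04)&(S<60)
    if n=="scene":
        B=(175,185,262,258); Tr=(350,170,415,236); To=(300,190,335,240)
    else:
        B=(230,235,375,315); Tr=(285,150,378,190); To=(300,188,386,222)
    rep("board",wood,B); rep("roll",roll,B); rep("tray",tray,Tr); rep("tongs",steel,To)
    if n=="scene":
        rep("mug",(z>.02)&(z<.13),(420,200,460,240)); rep("timer",(z>.015)&(z<.06),(438,234,464,260))
    else: rep("pepper",(z>.03)&(z<.25),(205,198,235,272));rep("honey",(z>.02)&(z<.1),(254,196,273,223));rep("salt",(z>.02)&(z<.1),(234,207,251,240))
E
```

```text
scene board 2707 lo [0.364 0.235 0.017] hi [0.632 0.418 0.029] med [0.454 0.344 0.024]
   rect [504.  322.5] [201.9 291.9] 88.3
scene roll 130 lo [0.45  0.286 0.037] hi [0.485 0.326 0.066] med [0.459 0.304 0.055]
   rect [469.2 305.8] [44.8 42.6] 9.2
scene tray 1680 lo [ 0.484 -0.33   0.005] hi [ 0.752 -0.162  0.03 ] med [ 0.63  -0.251  0.011]
   rect [ 640.1 -247.7] [367.  199.4] 5.4
scene tongs 105 lo [ 0.479 -0.051  0.009] hi [0.618 0.013 0.028] med [ 0.523 -0.037  0.023]
   rect [567.2 -15.1] [202.4  66.7] 1.9
scene mug 839 lo [ 0.431 -0.457  0.024] hi [ 0.533 -0.372  0.096] med [ 0.488 -0.415  0.065]
   rect [ 476.4 -415.2] [137.8  91.9] 4.6
scene timer 285 lo [ 0.373 -0.469  0.016] hi [ 0.446 -0.413  0.043] med [ 0.393 -0.439  0.03 ]
   rect [ 412.3 -440.3] [84.8 58.9] 16.1
side board 6083 lo [0.365 0.233 0.019] hi [0.638 0.422 0.025] med [0.498 0.343 0.022]
   rect [504.4 324.3] [204.3 291. ] 89.0
side roll 263 lo [0.451 0.301 0.036] hi [0.49  0.333 0.066] med [0.468 0.324 0.055]
   rect [470.9 315.2] [38.1 42.3] 84.8
side tray 1095 lo [ 0.473 -0.382  0.005] hi [ 0.745 -0.162  0.035] med [ 0.593 -0.297  0.017]
   rect [ 596. -253.] [309.7 217.1] 16.6
side tongs 669 lo [ 0.396 -0.053  0.009] hi [0.61  0.062 0.026] med [ 0.505 -0.031  0.017]
   rect [497.4 -20.3] [229.6 111.3] 18.9
side pepper 1162 lo [0.696 0.224 0.034] hi [0.828 0.361 0.179] med [0.711 0.349 0.107]
   rect [793.7 225.3] [ 78.2 320.6] 27.8
side honey 346 lo [0.688 0.097 0.023] hi [0.73  0.137 0.075] med [0.704 0.127 0.056]
   rect [725.4  86.6] [ 47.9 114.6] 28.5
side salt 355 lo [0.708 0.202 0.023] hi [0.742 0.231 0.09 ] med [0.721 0.221 0.054]
   rect [741.3 161.1] [ 41.  147.9] 17.1
```

```bash
python3 -m creep '[[[1,-3.8,-3.7,0,0,0,0],[1,-3.8,-3.7,0,0,0,0],[1,-3.8,-3.7,0,0,0,0],[1,-3.8,-3.7,0,0,0,0],[1,-3.8,-3.7,0,0,0,0],[1,-3.8,-3.7,0,0,0,0],[1,-3.8,-3.7,0,0,0,0],[1,-3.8,-3.7,0,0,0,0],[1,-3.8,-3.7,0,0,0,0],[1,-3.8,-3.7,0,0,0,0],[1,-3.8,-3.7,0,0,0,0],[1,-3.8,-3.7,0,0,0,0]]]' 20
python3 -m creep '[[[1,0,0,0,0,0,-0.18],[1,0,0,0,0,0,-0.18],[1,0,0,0,0,0,0],[1,0,0,0,0,0,0]]]'
python3 - <<'E'
from h import *
print(bot.observe())
f=grab("wrist"); np.savez("w1.npz",**f); cv2.imwrite("pics/w1.png",f["image"])
f=grab("scene"); np.savez("scene1.npz",**f); cv2.imwrite("pics/scene1.png",f["image"])
f=grab("side"); np.savez("side1.npz",**f); cv2.imwrite("pics/side1.png",f["image"])
E
```

```text
clock: 1.65
position: [0.491, -0.0041, 0.4048]
tool_rot: [3.141, 0.0, 2.759]
force: [0.3, 0.2, -0.7]
grip_width: 0.0855
finger_force: 0.0
clock: 2.15
position: [0.4905, -0.0024, 0.4047]
tool_rot: [3.142, -0.0, 3.114]
force: [-0.0, 0.3, 0.2]
grip_width: 0.0854
finger_force: 0.0
{'clock': 2.15, 'qpos': array([-0.21401233,  0.31009002,  0.12241114,  1.95098379, -0.04824543,
        0.88330635,  1.4769407 ]), 'qd': array([-0.00710559,  0.00076534,  0.00058625, -0.00088538,  0.00213787,
       -0.00114794,  0.01011131]), 'joint_efforts': array([ 5.97198252e-01, -6.65288043e+01,  2.99417987e+00, -3.35236144e+01,
        3.91231652e-02,  2.87855029e-03,  1.88161740e-01]), 'position': array([ 0.49054948, -0.00243714,  0.40469544]), 'tool_rot': array([ 3.14158602e+00, -4.15855504e-05,  3.11449016e+00]), 'force': array([-0.01280638,  0.26593975,  0.17365102]), 'moment': array([0.04141754, 0.02542112, 0.01068066]), 'finger_force': 0.0, 'grip_width': 0.08544725478734332}
```

View pics/w1.png

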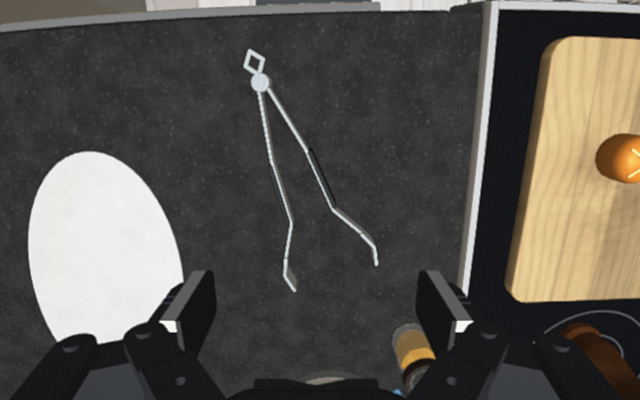

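The wrist view shows the hinge pin at (260,82), the jaw ends at (294,290) and (376,264), and the grips around (275,185) and (320,178). The tray is at (105,260). The roll is at the right edge, around (625,158).

```bash
python3 - <<'E'
from h import *
f=dict(np.load("w1.npz")); C=cloud(f); z=C[...,2]
b=np.zeros(z.shape,bool); b[40:296,235:385]=1
m=b&(z>.015)&(z<.04)&(f["depth"]>0); P=C[m]; print(len(P),np.percentile(P[:,2],[50,90,97]).round(4))
cv2.imwrite("pics/m.png",(m*255).astype(np.uint8))
pin=onplane(f,[[260,82]],.028)[0]; a=onplane(f,[[294,290],[376,264]],.026); print(pin.round(3),a.round(3))
for t in([260,82],[294,290],[376,264]): 
    w=C[t[1]-5:t[1]+6,t[0]-5:t[0]+6].reshape(-1,3); print(w[w[:,2].argmax()].round(4))
mid=a.mean(0); yaw=np.arctan2(*(mid-pin)[1::-1]); u=np.array([np.cos(yaw),np.sin(yaw)]); print("yaw",yaw,"len",np.linalg.norm(mid-pin),"origin",pin[:2]+.11*u,mid[:2]-.112*u)
# widths along axis via cloud
q=(P[:,:2]-pin[:2]); s=q@u; n=q@[-u[1],u[0]]
for k in range(-30,240,20):
    w=(s*1000>k)&(s*1000<k+20)
    if w.sum()>3: print(k,w.sum(),(n[w].min()*1000).round(1),(n[w].max()*1000).round(1))
# tray & scene roll
for nm in("scene1","w1"):
    g=dict(np.load(nm+".npz")); D=cloud(g); H,S,V=cv2.split(cv2.cvtColor(g["image"],cv2.COLOR_BGR2HSV))
    if nm=="scene1":
        bb=np.zeros(z.shape,bool); bb[165:240,345:418]=1
        c=max(cv2.findContours((bb&(S<40)&(V>150)).astype(np.uint8),0,1)[0],key=cv2.contourArea)
        e=cv2.fitEllipse(onplane(g,c[:,0],.028)[:,:2].astype(np.float32)*1000); print("tray",e)
        bb[:]=0; bb[205:232,205:235]=1; mm=bb&(H<16)&(S>130)&(D[...,2]>.035)
        Q=D[mm]; print("roll",len(Q),np.median(Q,0),Q.min(0),Q.max(0))
        c=cv2.findContours(mm.astype(np.uint8),0,1)[0][0]; print(cv2.boundingRect(c))
    else:
        bb=np.zeros(z.shape,bool); bb[120:360,10:200]=1
        c=max(cv2.findContours((bb&(S<40)&(V>150)).astype(np.uint8),0,1)[0],key=cv2.contourArea)
        pts=c[:,0]; pts=pts[pts[:,1]<265]; e=cv2.fitEllipse(onplane(g,pts,.028)[:,:2].astype(np.float32)*1000); print("tray w",e)
E
```

```text
2336 [0.0229 0.0255 0.026 ]
[ 0.398 -0.053  0.028] [[ 0.621 -0.031  0.026]
 [ 0.591  0.061  0.026]]
[ 0.4116 -0.0006  0.373 ]
[ 0.4116 -0.0006  0.373 ]
[0.5883 0.062  0.0264]
yaw 0.31471304798775507 len 0.21872514103929963 origin [ 0.50266891 -0.01860007] [ 0.4995462  -0.01961661]
-30 14 -10.7 7.4
-10 315 -8.9 8.6
10 163 -11.9 9.3
30 156 -15.8 14.2
50 153 -19.3 18.3
70 253 -25.4 24.2
90 285 -26.4 25.7
110 268 -28.1 27.2
130 207 -28.9 28.0
150 132 -39.5 39.5
170 154 -49.0 49.5
190 153 -53.9 53.6
210 83 -51.7 51.2
tray ((611.2390747070312, -247.38674926757812), (180.78192138671875, 308.13714599609375), 82.62686157226562)
roll 91 [0.4584162  0.30225599 0.0514547 ] [0.45026136 0.28467119 0.03541157] [0.48216024 0.3293813  0.06358309]
(214, 216, 14, 12)
tray w ((607.3350830078125, -246.48765563964844), (179.8863983154297, 301.4843444824219), 82.6721420288086)
```

```bash
python3 -m creep '[[[1,-1.1,-1.6,0,0,0,0],[1,0,0,4,0,0,-0.17],[1,0,0,5,0,0,-0.17],[1,0,0,5,0,0,0],[1,0,0,2,0,0,0],[1,0,0,0,0,0,0],[1,0,0,0,0,0,0]]]'
python3 - <<'E'
from h import *
s=bot.observe(); print(s["position"],s["tool_rot"],s["qpos"])
f=grab("wrist"); np.savez("w2.npz",**f); cv2.imwrite("pics/w2.png",f["image"])
E
```

```text
clock: 3.18
position: [0.5016, -0.0186, 0.2456]
tool_rot: [-3.141, 0.001, -2.825]
force: [0.5, 0.6, 0.8]
grip_width: 0.0851
finger_force: 0.0
[ 0.50158862 -0.01863675  0.2456303 ] [-3.14116685e+00  1.07460311e-03 -2.82492438e+00] [-0.10306475  0.57642408  0.02933671  2.04478251 -0.03187698  0.51965685
  1.83665111]
```

View pics/w2.png

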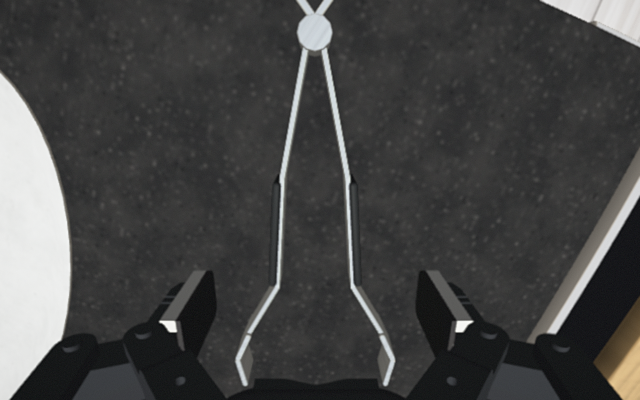

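The tongs are centred between the fingers: pin at (314,33), grips at x=275 and 355, pads at x=212 and 425. I'll go down and squeeze lightly.

```bash
python3 -m creep '[[[1,0,0,3.5,0,0,0],[1,0,0,3.3,0,0,0],[1,0,0,0,0,0,0],[1,0,0,0,0,0,0],[0.1,0,0,0,0,0,0],[0.1,0,0,0,0,0,0],[0.1,0,0,0,0,0,0],[0.1,0,0,0,0,0,0],[0.1,0,0,0,0,0,0],[0.1,0,0,0,0,0,0]]]' 20
python3 -m creep '[[[0.1,0,0,0,0,0,0],[0.1,0,0,0,0,0,0]]]' 20
```

```text
clock: 4.47
position: [0.5017, -0.0187, 0.1777]
tool_rot: [-3.141, 0.002, -2.825]
force: [-0.1, 0.2, 12.7]
grip_width: 0.0473
finger_force: 10.1
clock: 4.72
position: [0.5017, -0.0187, 0.1777]
tool_rot: [-3.141, 0.002, -2.825]
force: [-1.3, 0.3, 12.0]
grip_width: 0.047
finger_force: 10.1
```

```bash
python3 -m creep '[[[0.1,0,0,-0.5,0,0,0],[0.1,0,0,-2,0,0,0],[0.1,0,0,-3,0,0,0],[0.1,0,0,-4,0,0,0],[0.1,0,0,-3,0,0,0],[0.1,0,0,-1,0,0,0],[0.1,0,0,0,0,0,0],[0.1,0,0,0,0,0,0],[0.1,0,0,0,0,0,0]]]' 20
python3 - <<'E'
from h import *
f=grab("wrist"); np.savez("w3.npz",**f); cv2.imwrite("pics/w3.png",f["image"])
g=grab("side"); cv2.imwrite("pics/s3.png",g["image"]); np.savez("s3.npz",**g)
s=bot.observe(); print(s["grip_width"],s["finger_force"])
cv2.imwrite("pics/c3.png",np.hstack([f["image"][:, 100:540],cv2.resize(g["image"][100:260,270:470],(360,288)).repeat(1,0)]) if 0 else np.vstack([f["image"][:,120:520],cv2.resize(g["image"][120:220,260:460],(400,200))]))
E
```

```text
clock: 5.85
position: [0.501, -0.0187, 0.3108]
tool_rot: [3.141, -0.002, -2.824]
force: [0.1, 0.0, -1.0]
grip_width: 0.0468
finger_force: 7.7
0.04717616334908088 7.746750891383272
```

View pics/c3.png

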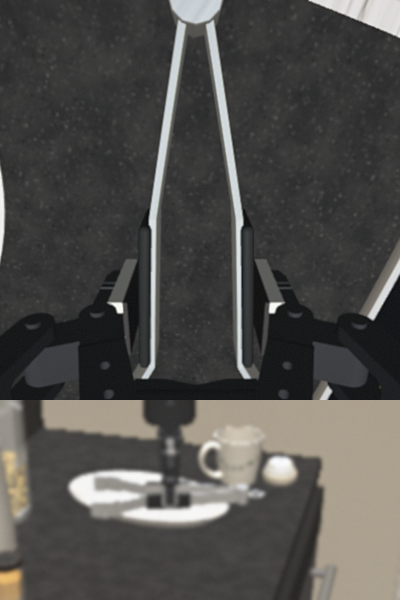

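The tongs are held level and symmetric in the pads, clear of the counter. Next I'll measure their pose in the tool frame, and the roll's position from two views.

```bash
cat >> h.py <<'E'
def intool(f,M):
    C=cloud(f); return (C-M[:3,3])@M[:3,:3]
E
python3 - <<'E'
from h import *
f=dict(np.load("w3.npz")); M=T(); Q=intool(f,M); ok=(f["depth"]>0)
b=np.zeros(ok.shape,bool); b[0:380,240:400]=1
m=ok&b&(Q[...,2]>.12)&(Q[...,2]<.19); P=Q[m]
for k in range(-20,140,15):
    w=(P[:,0]*1000>k)&(P[:,0]*1000<k+15)
    if w.sum()>5: print(k,w.sum(),"top z",np.percentile(P[w,2],[5,50]).round(4),"y",np.percentile(P[w,1],[2,98]).round(4))
g=dict(np.load("s3.npz")); Q=intool(g,M); P=Q[(g["depth"]>0)&(abs(Q[...,1])<.07)&(Q[...,0]<-.03)&(Q[...,0]>-.125)&(Q[...,2]>.12)&(Q[...,2]<.22)]
print("side jaws",len(P))
for k in range(-125,-30,15):
    w=(P[:,0]*1000>k)&(P[:,0]*1000<k+15)
    if w.sum()>5: print(k,w.sum(),"z",np.percentile(P[w,2],[2,50,98]).round(4),"y",np.percentile(P[w,1],[2,98]).round(4))
# roll: top cloud & contour from scene1/side1
for nm,bx in(("scene1",(205,205,235,235)),("side1",(298,245,336,278))):
    g=dict(np.load(nm+".npz")); D=cloud(g); H,S,V=cv2.split(cv2.cvtColor(g["image"],cv2.COLOR_BGR2HSV))
    bb=np.zeros(ok.shape,bool); bb[bx[1]:bx[3],bx[0]:bx[2]]=1
    mm=bb&(H<17)&(S>130)&(D[...,2]>.03); Pm=D[mm]; cc=np.median(np.argwhere(mm),0)[::-1]
    v,u=np.nonzero(mm); c=[(u.min()+u.max())/2,(v.min()+v.max())/2]; print(nm,c,u.min(),u.max(),v.min(),v.max(),"z=.045 centre",onplane(g,[c],.045)[0].round(4), "topmost",np.percentile(Pm[:,2],98))
f=dict(np.load("scene1.npz"))
E
```

```text
-20 1496 top z [0.1353 0.1538] y [-0.0238  0.024 ]
-5 2813 top z [0.1335 0.1529] y [-0.0251  0.0329]
10 3171 top z [0.1341 0.1536] y [-0.0289  0.0295]
25 1422 top z [0.1529 0.1563] y [-0.0213  0.0212]
40 822 top z [0.1554 0.1567] y [-0.016   0.0161]
55 917 top z [0.1556 0.1568] y [-0.0135  0.0134]
70 1014 top z [0.1555 0.1568] y [-0.011   0.0106]
85 1127 top z [0.1555 0.1568] y [-0.0083  0.0081]
100 1512 top z [0.1524 0.154 ] y [-0.0075  0.0076]
side jaws 399
-125 10 z [0.1545 0.1642 0.1776] y [-0.048  0.05 ]
-110 79 z [0.1523 0.1638 0.1777] y [-0.0475  0.0495]
-95 80 z [0.1526 0.165  0.1771] y [-0.0489  0.0523]
-80 81 z [0.1535 0.1654 0.1776] y [-0.0421  0.0458]
-65 62 z [0.1563 0.1652 0.1756] y [-0.0358  0.0367]
-50 61 z [0.1561 0.1653 0.1745] y [-0.0283  0.0305]
-35 26 z [0.1548 0.1647 0.1755] y [-0.0211  0.0263]
scene1 [np.float64(220.5), np.float64(220.5)] 214 227 214 227 z=.045 centre [0.4749 0.308  0.045 ] topmost 0.06409531436861765
side1 [np.float64(316.0), np.float64(262.0)] 307 325 252 272 z=.045 centre [0.4717 0.3113 0.045 ] topmost 0.06481852963327113
```

```bash
python3 -m creep '[[[0.1,-0.8,2.3,0,0,0,0],[0.1,-1.1,4.6,0,0,0,0],[0.1,-1.1,4.6,0,0,0,0],[0.1,-1.1,4.6,0,0,0,0],[0.1,-1.1,4.6,0,0,0,0],[0.1,-0.9,2.3,0,0,0,0],[0.1,0,0,0,0,0,0],[0.1,0,0,0,0,0,0],[0.1,0,0,0,0,0,0],[0.1,0,0,0,0,0,0]]]' 20
python3 - <<'E'
from h import *
f=grab("wrist"); np.savez("w4.npz",**f); cv2.imwrite("pics/w4.png",f["image"])
D=cloud(f); H,S,V=cv2.split(cv2.cvtColor(f["image"],cv2.COLOR_BGR2HSV))
mm=((H<17)&(S>130)&(D[...,2]>.035)&(D[...,2]<.09)).astype(np.uint8)
c=max(cv2.findContours(mm,0,1)[0],key=cv2.contourArea); (u,v),r=cv2.minEnclosingCircle(c); P=D[mm>0]
print((u,v),r,cv2.contourArea(c)/(np.pi*r*r),onplane(f,[[u,v]],.045),np.percentile(P,[2,98],0).round(4))
M=T(); print(np.linalg.inv(M)@np.r_[onplane(f,[[u,v]],.045)[0],1])
E
```

```text
clock: 7.2
position: [0.4876, 0.2182, 0.3117]
tool_rot: [-3.141, -0.0, -2.825]
force: [1.0, 0.4, -0.9]
grip_width: 0.047
finger_force: 7.7
(439.6052551269531, 230.86842346191406) 36.26179122924805 0.3459265134624288 [[0.4735313  0.30830098 0.045     ]] [[0.4512 0.2847 0.0362]
 [0.4943 0.3263 0.0604]]
[-0.01465645  0.08987085  0.26673571  1.        ]
```

View pics/w4.png

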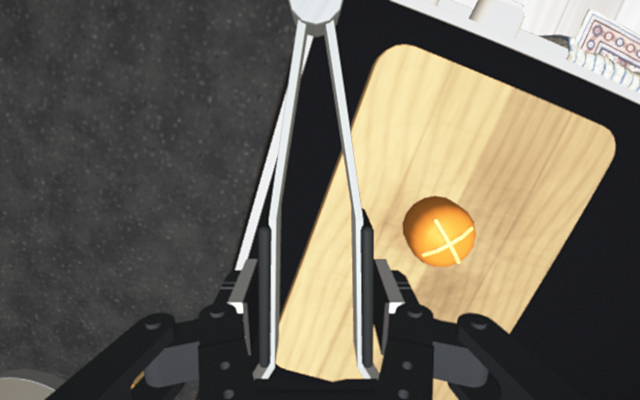

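The roll is clear of the arms, outline centre (439,231) and radius 36 px, which puts it at tool (-15, 90) mm. I'll move the open jaws over it.

```bash
python3 -m creep '[[[0.1,1.5,1.8,0,0,0,0],[0.1,3,3.6,0,0,0,0],[0.1,3,3.6,0,0,0,0],[0.1,0,0,0,0,0,0],[0.1,0,0,0,0,0,0],[0.1,0,0,1.5,0,0,0],[0.1,0,0,1.5,0,0,0],[0.1,0,0,0,0,0,0],[0.1,0,0,0,0,0,0]]]' 20
python3 - <<'E'
from h import *
f=grab("side"); np.savez("s5.npz",**f); M=T(); g=grab("scene"); np.savez("c5.npz",**g)
print(np.linalg.inv(M)@[.473,.3087,.045,1],bot.observe()["qpos"])
for ff in(f,g):
    Q=intool(ff,M); P=Q[(ff["depth"]>0)&(abs(Q[...,1])<.07)&(Q[...,0]<-.06)&(Q[...,0]>-.125)&(Q[...,2]>.12)&(Q[...,2]<.2)]; print(len(P),np.percentile(P,[2,98],0).round(4))
cv2.imwrite("pics/s5.png",np.hstack([cv2.resize(f["image"][190:330,240:400],(400,350)),cv2.resize(g["image"][180:260,180:271],(398,350))]))
E
```

```text
clock: 8.38
position: [0.3883, 0.2809, 0.2815]
tool_rot: [-3.141, -0.001, -2.825]
force: [-0.5, 0.1, -0.3]
grip_width: 0.0473
finger_force: 7.7
[-8.90905773e-02 -1.43428448e-05  2.36796957e-01  1.00000000e+00] [-0.76460446  0.48421535  0.0187027   2.08253836 -0.01596535  0.57459241
  1.1531123 ]
402 [[-0.1104 -0.0464  0.1521]
 [-0.0609  0.0491  0.1774]]
44 [[-0.09   -0.0485  0.1486]
 [-0.0641  0.0466  0.173 ]]
```

View pics/s5.png

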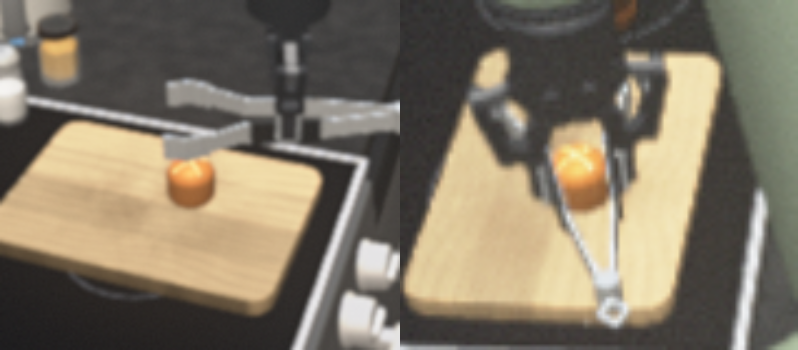

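The jaws straddle the roll in both views (roll at (190,180) on the left and (578,175) on the right), so I'll descend.

```bash
python3 -m creep '[[[0.1,0,0,2,0,0,0],[0.1,0,0,2,0,0,0],[0.1,0,0,2,0,0,0],[0.1,0,0,1.1,0,0,0],[0.1,0,0,0,0,0,0],[0.1,0,0,0,0,0,0],[0.1,0,0,0,0,0,0]]]' 20
python3 - <<'E'
from h import *
f=grab("side"); M=T(); print(bot.observe()["force"])
D=cloud(f); H,S,V=cv2.split(cv2.cvtColor(f["image"],cv2.COLOR_BGR2HSV)); b=(H<17)&(S>130)&(D[...,2]>.035)&(D[...,2]<.09); b[:245]=0;b[280:]=0; v,u=np.nonzero(b); print(u.min(),u.max(),v.min(),v.max())
cv2.imwrite("pics/s6.png",cv2.resize(f["image"][200:320,240:400],(640,480)))
Q=intool(f,M); P=D[(f["depth"]>0)&(abs(Q[...,1])>.03)&(abs(Q[...,1])<.055)&(Q[...,0]<-.06)&(Q[...,0]>-.125)&(D[...,2]>.027)&(D[...,2]<.09)]; print(np.percentile(P,[2,98],0).round(4))
E
```

```text
clock: 9.35
position: [0.3883, 0.2811, 0.2113]
tool_rot: [3.141, 0.001, -2.825]
force: [0.5, 0.3, -1.5]
grip_width: 0.047
finger_force: 7.7
[-0.74319636 -0.69638435 -0.88901394]
211 325 245 267
[[0.4367 0.2649 0.0344]
 [0.506  0.3593 0.0595]]
```

View pics/s6.png

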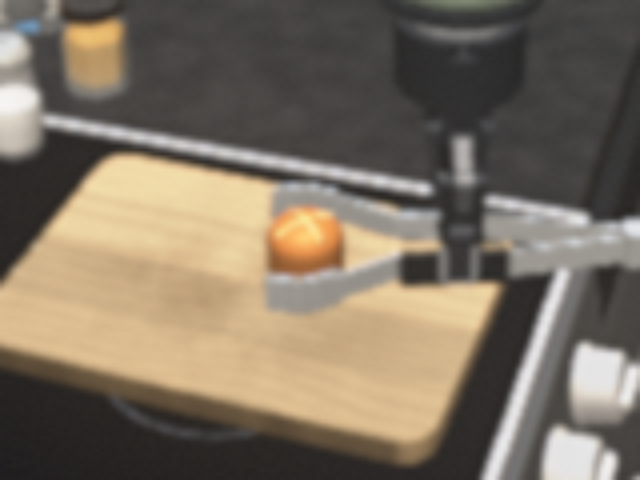

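The jaws sit either side of the roll at mid-height, roll at (305,240) in the crop. Now I'll squeeze.

```bash
python3 -m creep '[[[0,0,0,0,0,0,0],[-0.1,0,0,0,0,0,0],[-0.2,0,0,0,0,0,0],[-0.3,0,0,0,0,0,0],[-0.4,0,0,0,0,0,0],[-0.5,0,0,0,0,0,0],[-0.6,0,0,0,0,0,0],[-0.8,0,0,0,0,0,0],[-1,0,0,0,0,0,0],[-1,0,0,0,0,0,0],[-1,0,0,0,0,0,0],[-1,0,0,0,0,0,0]]]' 42
python3 - <<'E'
from h import *
f=grab("side"); s=bot.observe(); print(s["force"],s["grip_width"],s["finger_force"])
cv2.imwrite("pics/s7.png",cv2.resize(f["image"][200:320,240:400],(640,480)))
E
```

```text
clock: 10.9
position: [0.3881, 0.281, 0.2107]
tool_rot: [-3.142, 0.0, -2.824]
force: [0.8, -0.1, -1.4]
grip_width: 0.0241
finger_force: 41.2
[ 0.35475419 -0.66727947 -1.28847162] 0.02459617300104791 41.175717387814075
```

```bash
python3 -m creep '[[[-1,0,0,-0.5,0,0,0],[-1,0,0,-1,0,0,0],[-1,0,0,-1.5,0,0,0],[-1,0,0,-2,0,0,0],[-1,0,0,-2,0,0,0],[-1,0,0,-2,0,0,0],[-1,0,0,-1.5,0,0,0],[-1,0,0,-1,0,0,0],[-1,0,0,0,0,0,0],[-1,0,0,0,0,0,0]]]' 42
python3 - <<'E'
from h import *
f=grab("side"); s=bot.observe(); print(s["force"],s["grip_width"],s["finger_force"])
cv2.imwrite("pics/s8.png",cv2.resize(f["image"][140:320,240:480],(640,480)))
E
```

```text
clock: 12.2
position: [0.388, 0.2809, 0.3252]
tool_rot: [-3.141, -0.001, -2.824]
force: [0.7, 0.5, -1.5]
grip_width: 0.0244
finger_force: 41.3
[ 0.34312206 -0.42760226 -1.54794234] 0.024467148351596146 41.259623965015635
```

View pics/s8.png

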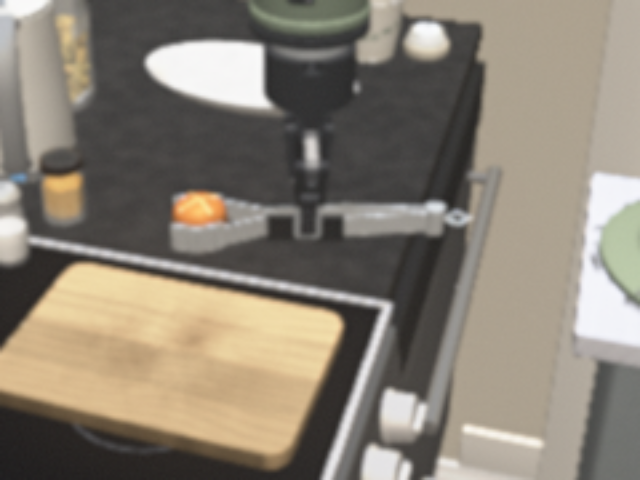

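The roll is gripped in the jaws and clear of the board, at (200,210). I'll carry it to the tray.

```bash
python3 -m creep '[[[-1,0.2,-1.5,-1.5,0,0,0],[-1,0.3,-3,-1.5,0,0,0],[-1,0.3,-4.5,0,0,0,0],[-1,0.3,-4.5,0,0,0,0],[-1,0.3,-4.5,0,0,0,0],[-1,0.3,-4.5,0,0,0,0],[-1,0.3,-4.5,0,0,0,0],[-1,0.3,-4.5,0,0,0,0],[-1,0.3,-4.5,0,0,0,0],[-1,0.3,-4,0,0,0,0],[-1,0.3,-3,0,0,0,0],[-1,0.2,-1.5,0,0,0,0]]]' 42
python3 -m creep '[[[-1,0.2,-3,0,0,0,0.04],[-1,0.2,-3,0,0,0,0.07],[-1,0.2,-2.5,0,0,0,0.07],[-1,0,-1,0,0,0,0.07],[-1,0,0,0,0,0,0.05],[-1,0,0,0,0,0,0],[-1,0,0,0,0,0,0]]]' 42
python3 - <<'E'
from h import *
s=bot.observe(); print(s["qpos"],s["finger_force"]); M=T(); print(M@[-.09,0,.165,1])
f=grab("scene"); g=grab("side")
for ff in(f,g):
    D=cloud(ff);H,S,V=cv2.split(cv2.cvtColor(ff["image"],cv2.COLOR_BGR2HSV)); m=(H<17)&(S>130)&(D[...,2]>.1)&(D[...,2]<.3)&(abs(D[...,0]-.6)<.1)&(abs(D[...,1]+.25)<.1); P=D[m]; print(len(P),len(P) and np.percentile(P,[3,50,97],0).round(3))
cv2.imwrite("pics/f9.png",np.hstack([cv2.resize(f["image"][130:280,300:500],(400,300)),cv2.resize(g["image"][80:230,260:460],(400,300))]))
E
```

```text
clock: 13.75
position: [0.4941, -0.1546, 0.3561]
tool_rot: [-3.141, -0.0, -2.827]
force: [-0.3, 1.0, -1.4]
grip_width: 0.0246
finger_force: 41.4
clock: 14.62
position: [0.5129, -0.2455, 0.3558]
tool_rot: [3.141, -0.0, -3.123]
force: [0.4, 0.9, -1.4]
grip_width: 0.0243
finger_force: 41.4
[ 0.17015033  0.50240848  0.23992047  1.8102493  -0.15352025  0.84715086
  2.0726089 ] 41.43791154376231
[ 0.60284317 -0.24384907  0.19075862  1.        ]
13 [[ 0.531 -0.256  0.189]
 [ 0.59  -0.229  0.204]
 [ 0.604 -0.22   0.247]]
37 [[ 0.582 -0.245  0.199]
 [ 0.597 -0.23   0.204]
 [ 0.613 -0.222  0.209]]
```

View pics/f9.png

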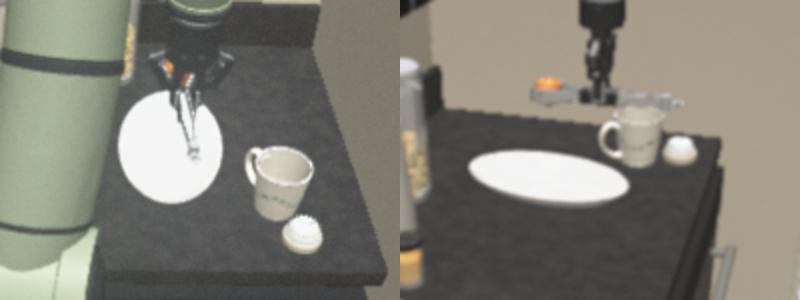

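The roll is held in the jaws at about (0.603, -0.244), 6 mm or so from the tray centre, with its underside at about 0.17 m. The tray, mug and timer haven't moved. I'll let it settle briefly and hand in.

```bash
python3 -m creep '[[[-1,0,0,0,0,0,0],[-1,0,0,0,0,0,0],[-1,0,0,0,0,0,0],[-1,0,0,0,0,0,0]]]' 42; python3 -c "
from workcell import bot
print(bot.job_done())"
```

```text
clock: 15.22
position: [0.5129, -0.2458, 0.3557]
tool_rot: [-3.142, 0.0, -3.124]
force: [-0.2, -0.0, -1.8]
grip_width: 0.0243
finger_force: 41.4
the job is handed in; nothing more can be done
None
```

I handed the job in at 15.2 s with the roll still gripped in the tongs, about 6 mm from the tray centre and roughly 17 cm above the worktop; the hand-in returned no verdict.

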